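Stroke-test three piston dispensers and reject the blocked one

ROBOT

A 6-joint arm with a two-finger parallel gripper is mounted at the origin on a cart in front of the work surface, level with it; the furniture and walls round the work are solid. World frame = base frame: x ahead of the robot, y to its left, z up, the work surface at z = 0. Lengths are in m, angles in rad, forces in N, time in s.
With the tool pointing down it reaches from about 0.375 to 0.9 m from the base axis. Payload 3.1 kg.
Tool frame: the origin (TCP) lies midway between the tips of the shut fingers; the grasp point (between the pads) lies 19 mm behind it (arm.grip_depth is the distance from the TCP to the grasp point, in m); z points along the fingers, y is the direction in which the jaws open and shut (so a half turn about z gives the same grasp; the last joint's range is limited). The gripper opens to 85 mm and grips with 20 to 120 N. Pads are 22 mm wide; open, the fingers measure 114 mm over their backs; the gripper's body (76 mm by 85 mm) begins 54 mm behind the grasp point. The pads swing forward as they close: fully open they stand 13 mm farther back than shut.
Start: joints at [0.998, 0.527, 1.433, -0, 1.181, -0.178], TCP at [0.24, 0.577, 0.231] pointing down, gripper open.
Joint ranges: [-3.08, 3.08], [-0.75, 2.2], [0.22, 2.44], [-1.43, 4.57], [0, 2.65], [-2.85, 2.85]. Speed limits (rad/s): [2.79, 2.79, 3.14, 3.14, 3.14, 3.14].

INTERFACE

Orientations are given as a unit quaternion [x, y, z, w].
In Python, from workcell import readout, eyes, ticket, arm gives the robot as it stands.
- The arm moves only by the tool jog_arm, never from a script. Its arguments are lists of equal length, an entry for each row: "slide": the shift along the tool's x, y, z in m, a list of three; "dr": the turn, a rotation vector about the tool's x, y, z in degrees, a list of three. A call has 1 to 12 rows; each row shifts and turns the pose as measured when the row begins, along the tool's axes as they then stand; what a row does not reach is not made up. A row lasts 1/8 s, in which the tool goes at most 62.5 mm and 10.7 degrees, less where a joint would pass 70% of its speed; a pose out of reach is approached as far as the arm can. A call is refused whole if a number of a shift passes 0.0625 or a number of a turn 10.7, either way. A call with a gripper value outside its range is refused whole. "gripper" is the gripper command: -1 is shut, 1 is fully open, values between are in proportion, set as the call begins (left out, the last holds). The fingers move at their own pace and stop on an object; the grip force is fixed at half the most. Time passes only in rows, so rows that do not move let the fingers close. It gives the time, the measured TCP pose, the force and the opening at its end, in the units of the state.
- readout.read_state(): the state, without advancing time (a new reading comes with each control period).
- eyes.snapshot(name): name is "scene" or "side" or "wrist"; returns (picture, depth): 480x640x3 uint8, red, green, blue; 480x640 float32, m along the optical axis (not along the pixel's ray), 0 where there is no reading.
- eyes.camera_params(name): a dict with "K" (3x3 intrinsics, pixels), "rvec" (rotation vector, rad) and "tvec" (3), from world to camera coordinates, as OpenCV has them. Camera axes: x right, y down, z forward; pixel columns grow to the right and rows downward; lengths in m; the calibration is good to about 2 mm. A picture is of the moment at which its call begins: read the wrist's pose just before it. camera_params takes no time and is no camera call; for the wrist camera it gives the pose at the moment of the call.
- ticket.sign_off(): hands the job in, once; it reports no verdict.
The state is a dict: "clock": time; "joints": joint angles; "qd": joint speeds; "effort": joint torques, N m; "tcp_pos": TCP position; "tool_rot": TCP orientation; "force": force on the tool from outside, world axes, zero at the start; "wrist_torque": the same for the moment, N m; "width": opening from 0.0 (shut) to 1.0 (fully open).
Only numpy, scipy, OpenCV 4.12 (cv2) and the standard library are available. Lean on these libraries where they do the work, as an engineer would, in place of code of your own. Each camera call takes 0.05 s, during which the arm holds its last target.

TASK

Stroke-test the three piston dispensers in the test stand: push each plunger down gently until it is fully home, and never press with more than 25 N. One of them is blocked, so its push turns stiff part-way: stop pushing that one as soon as you feel it stiffen, take that dispenser out and stand it upright in the reject tray. Leave the two good ones standing in the stand with their plungers fully home, do not tip a dispenser over, and leave everything else on the counter alone.

Things in the scene. Friction and masses are not known exactly. Their poses are not given: they have to be found in the camera images.
- dispenser_1: one of three identical piston dispensers standing in the test stand: a white upright cylinder 32 mm in diameter and 80 mm high (loose, about 0.2 kg), with a plunger sticking out of its top. Origin: centre of its underside; z up along its axis. Grasp it by the cylinder, 40 to 75 mm above its underside (its lowest 28 mm are hidden in the stand).
- plunger_1 (a joint): travel of dispenser_1's plunger, m: 0 fully out, 0.024 home on a hard stop; starts at 0 to 0.005. Steady drag about 3 N; stays where left. Exactly one of the three (not always the same, not visible) is blocked inside: at about 0.010 the push jumps to about 11 N, then climbs about 2 N per mm and would pass 25 N well before home; let go, it stays about where it is.
- plunger_1_top (a point): centre of the top of the flat black round push head (26 mm in diameter, 8 mm thick) of dispenser_1's plunger; it is 114 mm above the dispenser's underside when fully out and 90 mm when home, where the head stands 2 mm clear of the cylinder's cap
- dispenser_2: one of three identical piston dispensers standing in the test stand: a white upright cylinder 32 mm in diameter and 80 mm high (loose, about 0.2 kg), with a plunger sticking out of its top. Origin: centre of its underside; z up along its axis. Grasp it by the cylinder, 40 to 75 mm above its underside (its lowest 28 mm are hidden in the stand).
- plunger_2 (a joint): travel of dispenser_2's plunger, m: 0 fully out, 0.024 home on a hard stop; starts at 0 to 0.005. Steady drag about 3 N; stays where left. Exactly one of the three (not always the same, not visible) is blocked inside: at about 0.010 the push jumps to about 11 N, then climbs about 2 N per mm and would pass 25 N well before home; let go, it stays about where it is.
- plunger_2_top (a point): centre of the top of the flat black round push head (26 mm in diameter, 8 mm thick) of dispenser_2's plunger; it is 114 mm above the dispenser's underside when fully out and 90 mm when home, where the head stands 2 mm clear of the cylinder's cap
- dispenser_3: one of three identical piston dispensers standing in the test stand: a white upright cylinder 32 mm in diameter and 80 mm high (loose, about 0.2 kg), with a plunger sticking out of its top. Origin: centre of its underside; z up along its axis. Grasp it by the cylinder, 40 to 75 mm above its underside (its lowest 28 mm are hidden in the stand).
- plunger_3 (a joint): travel of dispenser_3's plunger, m: 0 fully out, 0.024 home on a hard stop; starts at 0 to 0.005. Steady drag about 3 N; stays where left. Exactly one of the three (not always the same, not visible) is blocked inside: at about 0.010 the push jumps to about 11 N, then climbs about 2 N per mm and would pass 25 N well before home; let go, it stays about where it is.
- plunger_3_top (a point): centre of the top of the flat black round push head (26 mm in diameter, 8 mm thick) of dispenser_3's plunger; it is 114 mm above the dispenser's underside when fully out and 90 mm when home, where the head stands 2 mm clear of the cylinder's cap
- test_stand: fixed low metal stand, 64 mm (its x) by 210 mm (its y) by 36 mm high, with three square openings 37 mm wide in a plate whose top is 36 mm above the counter, at y = -65, 0 and +65 mm; one dispenser stands loosely in each. Origin: centre of its underside, z up.
- load_plate: grey plate in the bottom of the stand, 8 mm thick, on which the dispensers' feet rest (underside of a standing dispenser is 8 mm above the counter); it bears the force with which a plunger is pushed. Origin: centre of its underside.
- reject_tray: fixed shallow beige reject tray, outside 70 mm (its x) by 100 mm (its y) by 20 mm high, walls and floor 2 mm, empty, in front of the stand. Origin: centre of its underside, z up; inner floor 2 mm above it.
- beaker_tall: bystander, leave alone: clear beaker, 65 mm wide, 87 mm high, at the back of the counter. Origin: centre of its underside.
- beaker_short: bystander, leave alone: clear beaker, 50 mm wide, 63 mm high, at the back of the counter. Origin: centre of its underside.
- dropper_bottle: bystander, leave alone: small white dropper bottle, 25 mm wide, 90 mm high, at the front of the counter, near the tray. Origin: centre of its underside.
- dish: bystander, leave alone: shallow weighing dish, 73 mm wide, 28 mm high, at the front edge of the counter. Origin: centre of its underside.
- lab_timer: bystander, leave alone: flat timer, 58x70x20 mm, at the front edge of the counter. Origin: centre of its underside.

How it is judged:
At the end, for the whole second after the job is handed in: One dispenser, plunger 8-19 mm in, stands in the reject tray (underside under 8 mm above tray base, within 22 mm in x, 37 mm in y of its centre); the other two stand in the stand (underside under 14 mm high), plungers over 21.5 mm in; all within 0.15 rad of upright, slower than 0.02 m/s (angle between each of dispenser_1, dispenser_2, dispenser_3's own z axis and vertical below 0.15 rad and linear speed of each of dispenser_1, dispenser_2, dispenser_3 below 0.02 m/s and ((x of dispenser_1 in the frame of reject_tray between -0.022 and 0.022 m and y of dispenser_1 in the frame of reject_tray between -0.037 and 0.037 m and z of dispenser_1 in the frame of reject_tray below 0.008 m and value of joint plunger_1 between 0.008 and 0.019 m and x of dispenser_2 in the frame of test_stand between -0.012 and 0.012 m and y of dispenser_2 in the frame of test_stand between -0.08 and 0.08 m and z of each of dispenser_2, dispenser_3 in the frame of test_stand below 0.014 m and value of joint each of plunger_2, plunger_3 above 0.0215 m and x of dispenser_3 in the frame of test_stand between -0.012 and 0.012 m and y of dispenser_3 in the frame of test_stand between -0.08 and 0.08 m) or (x of dispenser_2 in the frame of reject_tray between -0.022 and 0.022 m and y of dispenser_2 in the frame of reject_tray between -0.037 and 0.037 m and z of dispenser_2 in the frame of reject_tray below 0.008 m and value of joint plunger_2 between 0.008 and 0.019 m and x of dispenser_1 in the frame of test_stand between -0.012 and 0.012 m and y of dispenser_1 in the frame of test_stand between -0.08 and 0.08 m and z of each of dispenser_1, dispenser_3 in the frame of test_stand below 0.014 m and value of joint each of plunger_1, plunger_3 above 0.0215 m and x of dispenser_3 in the frame of test_stand between -0.012 and 0.012 m and y of dispenser_3 in the frame of test_stand between -0.08 and 0.08 m) or (x of dispenser_3 in the frame of reject_tray between -0.022 and 0.022 m and y of dispenser_3 in the frame of reject_tray between -0.037 and 0.037 m and z of dispenser_3 in the frame of reject_tray below 0.008 m and value of joint plunger_3 between 0.008 and 0.019 m and x of dispenser_1 in the frame of test_stand between -0.012 and 0.012 m and y of dispenser_1 in the frame of test_stand between -0.08 and 0.08 m and z of each of dispenser_1, dispenser_2 in the frame of test_stand below 0.014 m and value of joint each of plunger_1, plunger_2 above 0.0215 m and x of dispenser_2 in the frame of test_stand between -0.012 and 0.012 m and y of dispenser_2 in the frame of test_stand between -0.08 and 0.08 m))); the robot touches nothing.
It fails at once if a dispenser is pressed down on the load plate with more than 28 N (25 N of push and its own weight) (contact force between any of dispenser_1, dispenser_2, dispenser_3 and load_plate above 28 N).
It fails at once if a dispenser is tipped by more than 0.6 rad (angle between any of dispenser_1, dispenser_2, dispenser_3's own z axis and vertical above 0.6 rad).
It fails at once if a bystander (beakers, dropper bottle, dish, timer) is moved more than 30 mm (distance of any of beaker_tall, beaker_short, dropper_bottle, dish, lab_timer from where it was at the start of the episode above 0.03 m).
It also fails if it takes over 67 s, if anything falls off the work surface, if the arm or the gripper's body presses on something with over 40 N, if the wrist force passes 120 N, or if a joint passes its speed limit or range.

## Working session

There is one attempt and no reset: what is moved stays moved. The work goes in short steps, Python scripts to look and compute and a tool call to move; the robot and the scene stay as the last step left them, time stands still between calls to the robot, and variables do not carry over. Pictures are saved under pics/ and viewed, and the job is handed in when it is done.

Besides the shell and the picture viewer there is one more tool, called after "Request:" as name(argument=value, ...) on one line, values as JSON. jog_arm: Moves the arm, as the interface text tells. Its arguments: {"type":"object","properties":{"slide":{"type":"array","items":{"type":"array","items":{"type":"number"}}},"dr":{"type":"array","items":{"type":"array","items":{"type":"number"}}},"gripper":{"type":"number"}},"required":["slide","dr"]}

```bash
mkdir -p pics; ls; python3 - <<'E'
from workcell import readout, eyes, arm
import cv2
s=readout.read_state();print(s)
for n in("scene","side","wrist"):
    p=eyes.camera_params(n);print(n,p)
    im,d=eyes.snapshot(n);cv2.imwrite(f"pics/{n}0.png",im[:,:,::-1]);
    import numpy as np;np.save(f"{n}0.npy",d)
E
```

```text
pics
{'clock': 0.0, 'joints': array([ 9.97490947e-01,  5.28490472e-01,  1.43385796e+00,  2.00649126e-05,
        1.18135449e+00, -1.78504225e-01]), 'qd': array([-8.07166915e-04,  3.83630864e-05, -1.02558101e-03, -6.31905108e-04,
       -1.33625267e-03,  3.96531165e-04]), 'effort': array([ 1.64244211e-04, -4.42358673e+01, -1.78025061e+01, -2.98078185e-04,
        8.52419558e-03,  2.66249849e-07]), 'tcp_pos': array([0.2399863 , 0.57635358, 0.23033276]), 'tool_rot': array([ 1.96124691e-01,  9.80578397e-01, -9.78055797e-04, -3.95984794e-04]), 'force': array([-0.0212576 , -0.67678508,  0.44323398]), 'wrist_torque': array([ 0.00634074, -0.02823525, -0.02845797]), 'width': 1.0001526355407584}
scene {'K': array([[437.18423935,   0.        , 313.9731946 ],
       [  0.        , 437.18423935, 239.4651277 ],
       [  0.        ,   0.        ,   1.        ]]), 'rvec': array([ 1.90510634, -1.0318966 ,  0.61150195]), 'tvec': array([-0.54305406,  0.19952372,  0.67794377])}
side {'K': array([[527.55689467,   0.        , 309.61514218],
       [  0.        , 527.55689467, 231.39060483],
       [  0.        ,   0.        ,   1.        ]]), 'rvec': array([ 2.06519506, -0.41183771,  0.23798773]), 'tvec': array([-0.59328309,  0.04090183,  0.97490372])}
wrist {'K': array([[422.3569566 ,   0.        , 321.04219899],
       [  0.        , 422.3569566 , 234.49190463],
       [  0.        ,   0.        ,   1.        ]]), 'rvec': array([-2.3913179 , -1.59398645, -0.24531164]), 'tvec': array([-0.62356224, -0.03867661,  0.3805528 ])}
```

View pics/scene0.png

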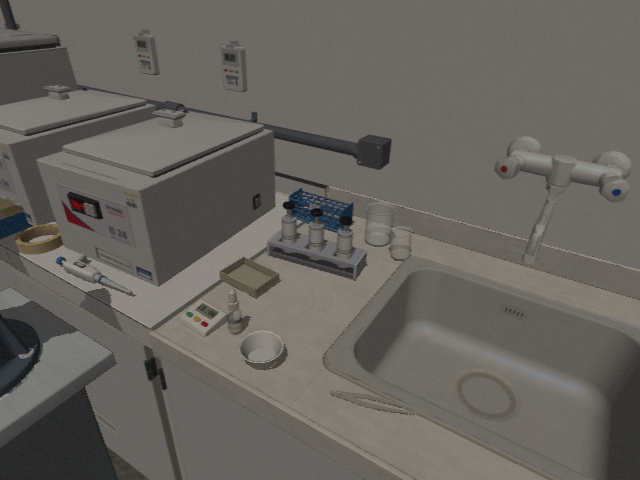

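View pics/side0.png

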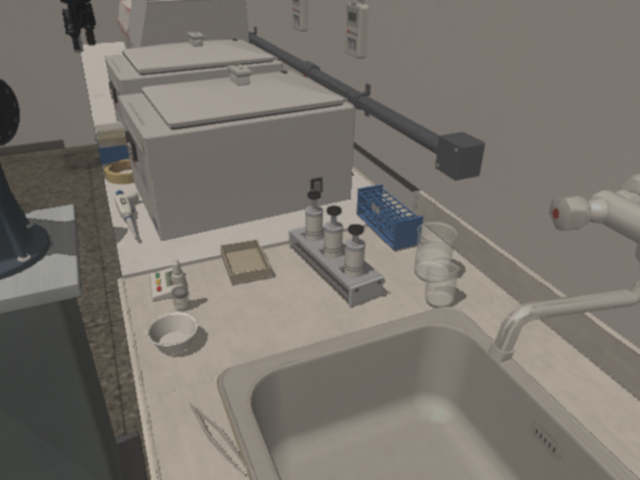

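View pics/wrist0.png

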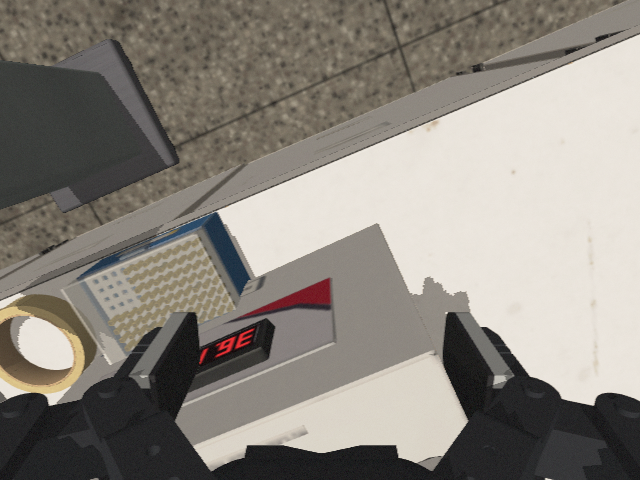

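The scene view shows the stand's heads at about (289,206), (316,213) and (344,221), with the tray at (249,277). The side view shows the heads at about (314,197), (334,212) and (355,231), with the tray at (246,261). The box is between the arm and the stand.

```bash
cat > h.py <<'E'
import numpy as np, cv2
from workcell import readout, eyes, arm
def params(n):
    p=eyes.camera_params(n);R=cv2.Rodrigues(np.array(p['rvec'],float))[0];return np.array(p['K']),R,np.array(p['tvec'],float).ravel()
def plane(P,uv,z):
    K,R,t=P;d=R.T@np.linalg.inv(K)@np.array([*uv,1.]);c=-R.T@t;return c+d*(z-c[2])/d[2]
def pt(P,uv,dep):
    K,R,t=P;return R.T@(np.linalg.inv(K)@np.array([*uv,1.])*dep-t)
def cloud(P,d):
    K,R,t=P;v,u=np.indices(d.shape);X=np.stack([(u-K[0,2])/K[0,0]*d,(v-K[1,2])/K[1,1]*d,d],-1);return (X-t)@R
E
python3 - <<'E'
from h import *
for n,heads in (("scene",[(289,206),(316,213),(344,221)]),("side",[(314,197),(334,212),(355,231)])):
    P=params(n);d=np.load(n+"0.npy");C=cloud(P,d);im=cv2.imread(f"pics/{n}0.png")
    print(n,"cam",-P[1].T@P[2])
    m=(im.max(2)<45).astype(np.uint8)
    k,l,st,ce=cv2.connectedComponentsWithStats(m)
    for i in range(1,k):
        if st[i,4]>25 and st[i,4]<400: 
            c=ce[i];v,u=int(c[1]),int(c[0]);print(st[i],c.round(1),C[v,u].round(3),plane(P,c,.115).round(3))
    for nm,uv in (dict(tray=(249,280),timer=(205,318),bottle=(234,318),dish=(262,350),boxtop=(180,130),boxcornR=(273,130),beakT=(380,225),beakS=(400,243),boxnear=(150,190),rack=(352,205),stL=(269,250),stR=(357,273),rail=(373,150)) if n=="scene" else dict(tray=(246,262),timer=(163,285),bottle=(178,275),dish=(172,335),boxR=(353,103),boxN=(165,130),rail=(460,155),rack=(380,210))).items():
        print(nm,C[uv[1],uv[0]].round(3))
E
```

```text
scene cam [-0.11955149 -0.70900363  0.52663694]
[  4   0  13  30 104] [10.1 14.3] [0.802 1.199 0.402] [2.892 5.529 0.115]
[  0  43  60  10 244] [28.3 47.4] [0.641 0.817 0.335] [1.507 2.553 0.115]
[ 68 115  38  10  41] [ 86.2 119.5] [0.498 0.352 0.22 ] [0.706 0.71  0.115]
[274 136  83  22 185] [319.2 146.3] [ 0.79  -0.152  0.169] [ 0.926 -0.069  0.115]
[154 138  91  39 134] [196.  158.5] [ 0.455 -0.07   0.22 ] [0.651 0.145 0.115]
[381 141  10  27 162] [385.2 153.6] [ 0.793 -0.329  0.187] [ 0.981 -0.252  0.115]
[276 172  51  16 131] [300.4 179.9] [ 0.816 -0.077  0.053] [ 0.69  -0.163  0.115]
[ 68 192  35  27 246] [ 86.3 202.4] [0.28  0.046 0.162] [0.33  0.139 0.115]
[253 194   7  16  52] [255.2 201. ] [ 0.617 -0.08   0.065] [ 0.538 -0.148  0.115]
[283 201  12   9  78] [288.9 204.9] [ 0.551 -0.226  0.124] [ 0.564 -0.219  0.115]
[ 73 208  13   7  39] [ 79.4 210.6] [0.278 0.075 0.137] [0.299 0.116 0.115]
[311 208  12   9  84] [316.4 212.2] [ 0.558 -0.291  0.121] [ 0.568 -0.286  0.115]
[340 216  12   9  96] [345.5 220.2] [ 0.568 -0.353  0.117] [ 0.571 -0.353  0.115]
[273 247  80  26 262] [
[... 166 characters left out ...]
4.2 371.2] [ 0.242 -0.108 -0.161] [ 0.097 -0.35   0.115]
tray [ 0.424 -0.218  0.002]
timer [ 0.282 -0.236  0.011]
bottle [ 0.291 -0.297  0.034]
dish [ 0.288 -0.358 -0.004]
boxtop [0.5   0.015 0.251]
boxcornR [ 0.789 -0.008  0.185]
beakT [ 0.698 -0.375  0.054]
beakS [ 0.665 -0.439  0.044]
boxnear [ 0.325 -0.09   0.204]
rack [ 0.749 -0.276  0.056]
stL [ 0.526 -0.19   0.011]
stR [ 0.559 -0.393  0.009]
rail [ 0.768 -0.31   0.197]
side cam [ 0.23170347 -0.98712322  0.5253535 ]
tray [ 0.43  -0.212  0.002]
timer [ 0.281 -0.238  0.01 ]
bottle [ 0.301 -0.295  0.061]
dish [ 0.274 -0.35  -0.005]
boxR [0.784 0.08  0.171]
boxN [ 0.339 -0.073  0.216]
rail [ 0.773 -0.331  0.198]
rack [ 0.728 -0.167  0.026]
```

```bash
python3 - <<'E'
import cv2
a=cv2.imread("pics/scene0.png")[170:310,180:420];cv2.imwrite("pics/sc_z.png",cv2.resize(a,None,fx=3.3,fy=3.3))
a=cv2.imread("pics/side0.png")[170:310,180:420];cv2.imwrite("pics/si_z.png",cv2.resize(a,None,fx=3.3,fy=3.3))
E
```

```text
(no output)
```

View pics/sc_z.png

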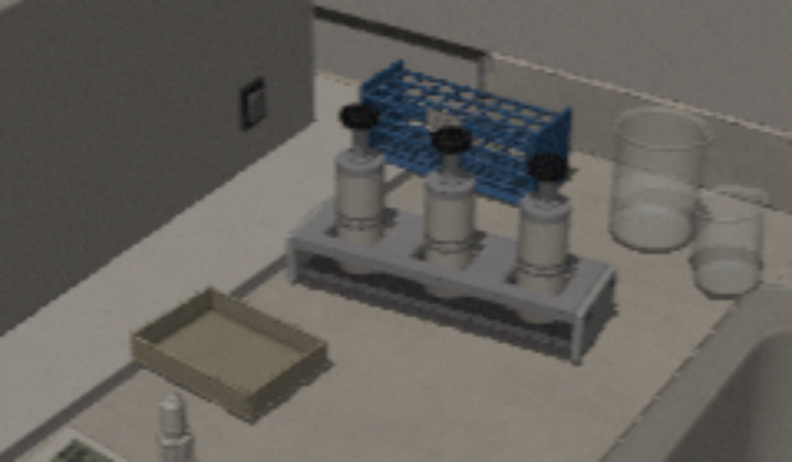

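View pics/si_z.png

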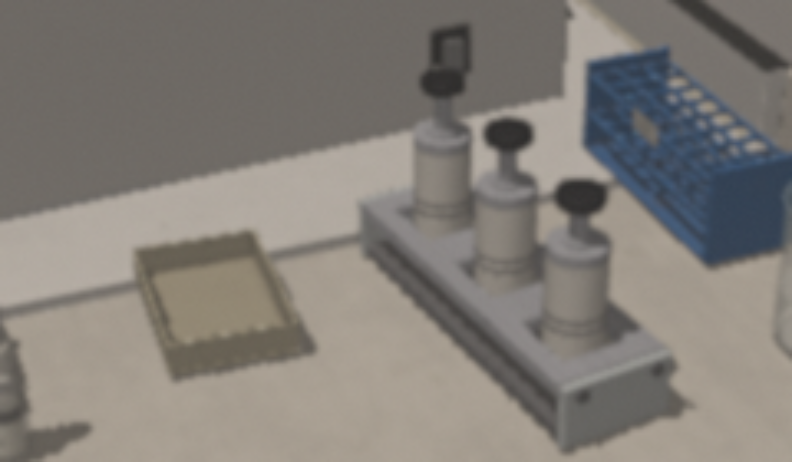

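```bash
cat >> h.py <<'E'
from scipy.spatial.transform import Rotation as Ro
def tool(dw):
    return Ro.from_quat(readout.read_state()['tool_rot']).as_matrix().T@np.array(dw)
def to(p):
    s=readout.read_state();d=tool(np.array(p)-s['tcp_pos']);n=int(np.ceil(abs(d).max()/.06));print('to',p,'rows',n,'each',(d/n).round(4),'total',d.round(4))
def brief():
    s=readout.read_state();print(round(float(s['clock']),2),s['tcp_pos'].round(4),Ro.from_quat(s['tool_rot']).as_matrix().round(3).tolist(),s['force'].round(2),s['width'])
E
python3 - <<'E'
from h import *
A=params("scene");B=params("side")
PA=A[0]@np.c_[A[1],A[2]];PB=B[0]@np.c_[B[1],B[2]]
im=cv2.imread("pics/side0.png");m=(im.max(2)<60).astype(np.uint8)
k,l,st,ce=cv2.connectedComponentsWithStats(m)
for i in range(1,k):
    if 290<ce[i][0]<380 and 180<ce[i][1]<250 and st[i,4]>10: print(st[i],ce[i].round(1))
a=np.array([(288.9,204.9),(316.4,212.2),(345.5,220.2)]).T;b=np.array([(314,195.0),(334,211),(355.7,229.7)]).T
X=cv2.triangulatePoints(PA,PB,a,b);print((X[:3]/X[3]).T.round(4))
to([.24,.577,.40])
R=Ro.from_quat(readout.read_state()['tool_rot']).as_matrix()
for p,q in(([.24,.577,.40],[.52,.2,.40]),([.52,.2,.40],[.48,-.27,.36])):
    d=R.T@(np.array(q)-p);n=np.ceil(abs(d).max()/.06);print(n,(d/n).round(4))
E
```

```text
[311 178  11  11  42] [314.2 182.5]
[308 191  12   8  78] [313.9 194.6]
[328 207  13   8  84] [333.6 210.4]
[349 225  14  10 106] [355.7 229.2]
[[ 0.5581 -0.223   0.1172]
 [ 0.5676 -0.2859  0.1143]
 [ 0.5753 -0.3506  0.1114]]
to [0.24, 0.577, 0.4] rows 3 each [ 0.0001  0.0001 -0.0565] total [ 0.0003  0.0002 -0.1695]
7.0 [-0.0576 -0.0343  0.    ]
8.0 [-0.018  -0.0561  0.0051]
```

Request:
jog_arm(slide=[[0,0,-0.056],[0,0,-0.056],[0,0,-0.056],[-0.0576,-0.034,0],[-0.0576,-0.034,0],[-0.0576,-0.034,0],[-0.0576,-0.034,0],[-0.0576,-0.034,0],[-0.0576,-0.034,0],[-0.0576,-0.034,0]], dr=[[0,0,0],[0,0,0],[0,0,0],[0,0,0],[0,0,0],[0,0,0],[0,0,0],[0,0,0],[0,0,0],[0,0,0]], gripper=-1)

```text
clock: 1.4
tcp_pos: [0.5047, 0.225, 0.4014]
tool_rot: [0.191, 0.982, -0.003, -0.001]
force: [1.8, 0.8, 0.8]
width: -0.001
```

```bash
python3 -c "
from h import *
brief();to([.48,-.27,.36])"
```

```text
1.4 [0.5047 0.225  0.4014] [[-0.927, 0.375, -0.002], [0.375, 0.927, -0.005], [0.0, -0.005, -1.0]] [1.81 0.83 0.83] -0.0005538975931851738
to [0.48, -0.27, 0.36] rows 8 each [-0.0204 -0.0585  0.0055] total [-0.1629 -0.4679  0.0438]
```

Request:
jog_arm(slide=[[-0.02,-0.0585,0],[-0.02,-0.0585,0],[-0.02,-0.0585,0.005],[-0.02,-0.0585,0.005],[-0.02,-0.0585,0.005],[-0.02,-0.0585,0.005],[-0.02,-0.0585,0.01],[-0.02,-0.0585,0.01]], dr=[[0,0,0],[0,0,0],[0,0,0],[0,0,0],[0,0,0],[0,0,0],[0,0,0],[0,0,0]])

```text
clock: 2.4
tcp_pos: [0.4775, -0.2721, 0.3623]
tool_rot: [0.192, 0.981, -0.002, 0.0]
force: [0.3, -0.0, -0.2]
width: 0.002
```

Request:
jog_arm(slide=[[0,0,0],[0,0,0],[0,0,0],[0,0,0],[0,0,0],[0,0,0]], dr=[[0,0,10],[0,0,10],[0,0,10],[0,0,10],[0,0,10],[0,0,10]])

```text
clock: 3.15
tcp_pos: [0.4745, -0.2775, 0.3577]
tool_rot: [0.673, 0.74, -0.002, -0.003]
force: [-0.9, -0.2, 0.4]
width: -0.002
```

```bash
python3 -c "
from h import *
brief();P=params('wrist');im,d=eyes.snapshot('wrist');cv2.imwrite('pics/w1.png',im[:,:,::-1]);np.save('w1.npy',d);print(readout.read_state()['joints'].round(3))
import pickle;pickle.dump(P,open('w1.pkl','wb'));print('cam',-P[1].T@P[2])"
```

```text
3.15 [ 0.4745 -0.2775  0.3577] [[-0.094, 0.996, -0.007], [0.996, 0.094, 0.0], [0.001, -0.007, -1.0]] [-0.87 -0.24  0.36] -0.0020937186058557922
[-0.73   0.302  1.446 -0.005  1.399 -0.819]
cam [ 0.46799373 -0.19997447  0.50044892]
```

View pics/w1.png

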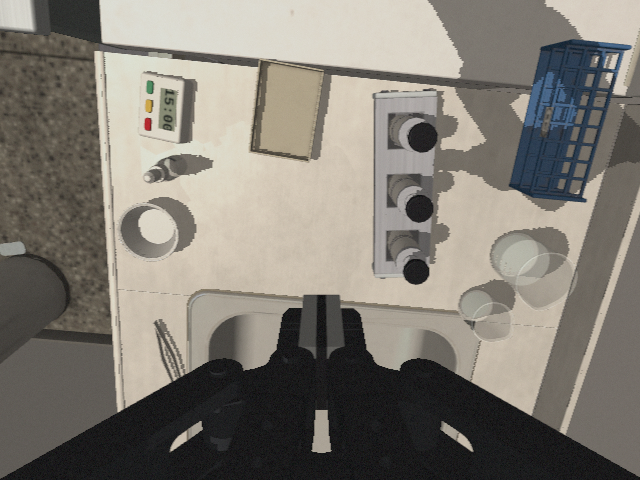

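The wrist view shows the black heads at about (423,137), (419,208) and (415,271). The stand plate spans about (374–438, 90–278), and the tray corners are at about (257,58), (323,68), (310,159) and (250,150).

```bash
python3 - <<'E'
from h import *
import pickle
P=pickle.load(open('w1.pkl','rb'));im=cv2.imread('pics/w1.png');d=np.load('w1.npy');C=cloud(P,d)
roi=np.zeros(im.shape[:2],np.uint8);roi[100:290,390:445]=1
m=((im.max(2)<55)*roi).astype(np.uint8)
k,l,st,ce=cv2.connectedComponentsWithStats(m)
H=[]
for i in range(1,k):
    if st[i,4]>200:
        M=(l==i); z=np.median(C[M][:,2]);cn=max(cv2.findContours(M.astype(np.uint8),0,2)[0],key=cv2.contourArea);c,r=cv2.minEnclosingCircle(cn)
        print(st[i],ce[i].round(1),c,r,'ztop',z.round(4),'cloud mean',C[M].mean(0).round(4),plane(P,c,z).round(4));H.append(plane(P,c,z))
# stand plate & tray from depth
zz=C[...,2];x,y=C[...,0],C[...,1]
for nm,sel in(('stand',(abs(zz-.036)<.006)&(x>.5)&(x<.64)&(y<-.15)&(y>-.42)),('trayrim',(abs(zz-.020)<.004)&(x>.34)&(x<.49)&(y<-.13)&(y>-.30)),('trayfloor',(abs(zz-.002)<.004)&(x>.34)&(x<.49)&(y<-.13)&(y>-.30))):
    q=C[sel][:,:2].astype(np.float32);print(nm,len(q),cv2.minAreaRect(q*1000))
print('counter z',np.median(zz[300:,150:180]), np.median(zz[180:280,330:370]))
E
```

```text
[408 123  29  29 663] [422.2 136.9] (421.76129150390625, 136.6258087158203) 14.986231803894043 ztop 0.1217 cloud mean [ 0.5558 -0.2228  0.1216] [ 0.5554 -0.2226  0.1217]
[406 195  27  27 581] [419.  208.1] (418.9130554199219, 208.12173461914062) 13.743572235107422 ztop 0.1203 cloud mean [ 0.5634 -0.2864  0.1221] [ 0.5638 -0.2868  0.1203]
[403 259  26  25 498] [415.8 271. ] (415.8255920410156, 270.9651184082031) 12.82571792602539 ztop 0.1167 cloud mean [ 0.5718 -0.3503  0.1172] [ 0.572  -0.3505  0.1167]
stand 6330 ((564.982421875, -287.5206298828125), (64.49249267578125, 213.75526428222656), 7.257559776306152)
trayrim 646 ((425.9659729003906, -216.48220825195312), (100.1070327758789, 70.0731430053711), 85.86106872558594)
trayfloor 10045 ((415.052001953125, -214.79544067382812), (149.89144897460938, 169.58753967285156), 0.012537495233118534)
counter z 0.4137888368498714 -0.004015526410173582
```

```bash
python3 - <<'E'
from h import *
im=cv2.imread('pics/w1.png')[40:300,230:460];cv2.imwrite('pics/w1z.png',cv2.resize(im,None,fx=2.3,fy=2.3,interpolation=2))
E
```

```text
(no output)
```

View pics/w1z.png

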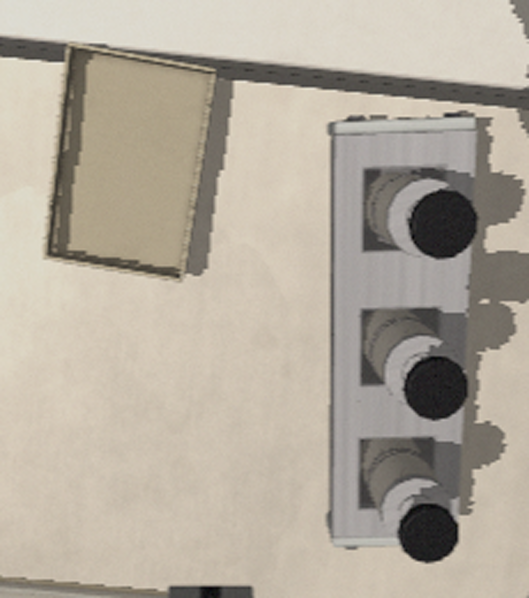

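```bash
python3 - <<'E'
from h import *
for n in('scene','side'):
    C=cloud(params(n),np.load(n+'0.npy')).reshape(-1,3)
    C=C[(C[:,2]>.08)&(C[:,2]<.30)&(C[:,1]<.1)&(C[:,1]>-.2)&(C[:,0]>.3)&(C[:,0]<.8)]
    for x in np.arange(.3,.8,.05):
        q=C[abs(C[:,0]-x)<.01]
        if len(q)>5: print(n,round(x,2),'ymin',np.percentile(q[:,1],2).round(3),'zmax',q[:,2].max().round(3))
to([.556,-.2226,.30]);to([.556,-.2226,.14])
E
```

```text
scene 0.3 ymin -0.095 zmax 0.218
scene 0.35 ymin -0.092 zmax 0.236
scene 0.4 ymin -0.09 zmax 0.246
scene 0.45 ymin -0.087 zmax 0.253
scene 0.5 ymin -0.084 zmax 0.284
scene 0.55 ymin -0.081 zmax 0.253
scene 0.6 ymin -0.079 zmax 0.249
scene 0.65 ymin -0.076 zmax 0.241
scene 0.7 ymin -0.074 zmax 0.231
side 0.3 ymin -0.097 zmax 0.217
side 0.35 ymin -0.095 zmax 0.235
side 0.4 ymin -0.092 zmax 0.244
side 0.45 ymin -0.09 zmax 0.252
side 0.5 ymin -0.086 zmax 0.282
side 0.55 ymin -0.084 zmax 0.252
side 0.6 ymin -0.081 zmax 0.249
side 0.65 ymin -0.078 zmax 0.24
side 0.7 ymin -0.076 zmax 0.229
to [0.556, -0.2226, 0.3] rows 2 each [0.0236 0.0433 0.0285] total [0.0473 0.0866 0.057 ]
to [0.556, -0.2226, 0.14] rows 4 each [0.0118 0.0219 0.0543] total [0.0471 0.0878 0.217 ]
```

Request:
jog_arm(slide=[[0.0236,0.0433,0.028],[0.0236,0.0433,0.028],[0,0,0.05],[0,0,0.05],[0,0,0.05],[0,0,0]], dr=[[0,0,-1],[0,0,-1],[0,0,0],[0,0,0],[0,0,0],[0,0,0]])

```text
clock: 3.95
tcp_pos: [0.5586, -0.2217, 0.1462]
tool_rot: [0.656, 0.755, -0.002, -0.001]
force: [-0.1, 0.8, -0.0]
width: 0.001
```

```bash
python3 -c "
from h import *
brief();to([.556,-.2226,.128])
im,d=eyes.snapshot('scene');cv2.imwrite('pics/s2.png',im[:,:,::-1])"
```

```text
3.95 [ 0.5586 -0.2217  0.1462] [[-0.14, 0.99, -0.004], [0.99, 0.14, -0.003], [-0.002, -0.005, -1.0]] [-0.09  0.76 -0.04] 0.0007585754021114978
to [0.556, -0.2226, 0.128] rows 1 each [-0.0005 -0.0026  0.0182] total [-0.0005 -0.0026  0.0182]
```

View pics/s2.png

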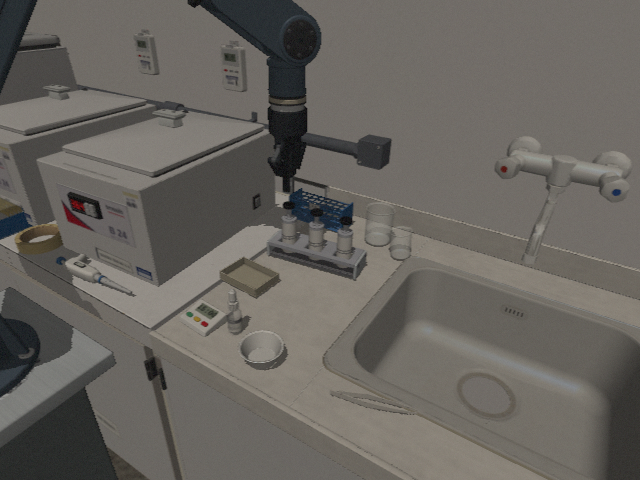

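The shut fingers, with tips at about (288,190), are right above the leftmost head at (289,206). The forearm is clear of the box.

Request:
jog_arm(slide=[[0,-0.0026,0.01],[0,0,0.008],[0,0,0.002],[0,0,0]], dr=[[0,0,0],[0,0,0],[0,0,0],[0,0,0]])

```text
clock: 4.5
tcp_pos: [0.5617, -0.2261, 0.1343]
tool_rot: [0.655, 0.755, -0.001, 0.009]
force: [1.0, -0.2, -0.7]
width: 0.003
```

Request:
jog_arm(slide=[[0,0,0.0015],[0,0,0.0015]], dr=[[0,0,0],[0,0,0]])

```text
clock: 4.75
tcp_pos: [0.5623, -0.2265, 0.1321]
tool_rot: [0.655, 0.755, -0.001, 0.01]
force: [-0.1, -0.1, 0.6]
width: 0.001
```

Request:
jog_arm(slide=[[0,0,0.0015],[0,0,0.0015]], dr=[[0,0,0],[0,0,0]])

```text
clock: 5.0
tcp_pos: [0.5624, -0.2265, 0.129]
tool_rot: [0.655, 0.755, -0.001, 0.01]
force: [1.1, 0.4, 0.8]
width: -0.003
```

```bash
python3 -c "
from h import *
brief();s=readout.read_state();print(s['joints'].round(3),s['effort'].round(2),s['qd'].round(3))
im,d=eyes.snapshot('side');cv2.imwrite('pics/side2.png',im[:,:,::-1])
im,d=eyes.snapshot('wrist');cv2.imwrite('pics/w2.png',im[:,:,::-1]);brief()"
```

```text
5.0 [ 0.5624 -0.2265  0.129 ] [[-0.141, 0.99, 0.014], [0.99, 0.141, -0.014], [-0.016, 0.012, -1.0]] [1.08 0.45 0.82] -0.002731381380472087
[-0.565  0.626  1.584 -0.006  0.913 -0.703] [ 0.000e+00 -4.466e+01 -1.387e+01 -1.000e-02 -5.000e-02 -0.000e+00] [-0.002  0.017  0.007  0.    -0.027  0.001]
5.1 [ 0.5622 -0.2264  0.1288] [[-0.141, 0.99, 0.013], [0.99, 0.141, -0.014], [-0.016, 0.011, -1.0]] [ 0.07 -0.9   0.02] 0.0014005273370606424
```

View pics/side2.png

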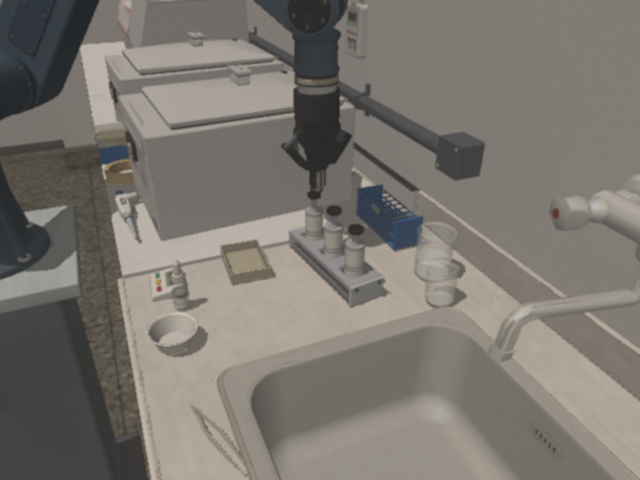

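View pics/w2.png

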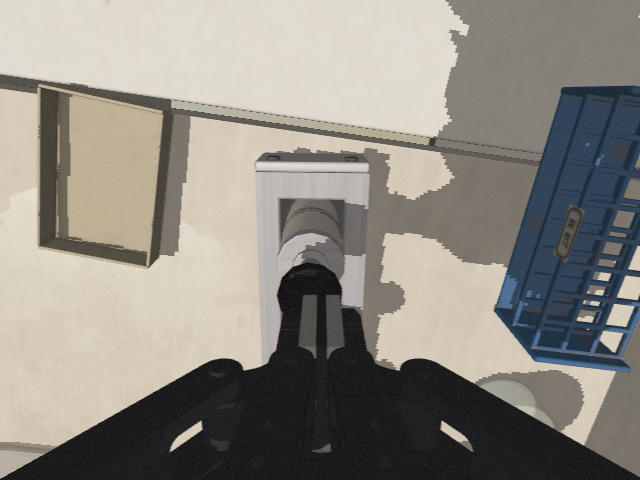

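The wrist view shows the finger tips at about (322,300), over the head at (310,290) but a little to its right. The tool is also about 1° tilted. I'll correct both.

```bash
cat >> h.py <<'E'
def fix(p,yaw=7.3):
    s=readout.read_state();R=Ro.from_quat(s['tool_rot'])
    a=np.radians(yaw);y=np.array([np.cos(a),np.sin(a),0]);z=np.array([0,0,-1.]);T=Ro.from_matrix(np.c_[np.cross(y,z),y,z])
    print('t',round(float(s['clock']),2),'at',s['tcp_pos'].round(4),'F',s['force'].round(1),'slide',(R.as_matrix().T@(np.array(p)-s['tcp_pos'])).round(4),'dr',np.degrees((R.inv()*T).as_rotvec()).round(2))
E
python3 -c "
from h import *
fix([.556,-.2226,.126])"
```

```text
t 5.1 at [ 0.5622 -0.2264  0.1288] F [ 0.1 -0.9  0. ] slide [ 0.0047 -0.0057  0.0027] dr [0.65 0.89 0.81]
```

Request:
jog_arm(slide=[[0.0025,-0.003,0.001],[0.0022,-0.0027,0.0005],[0,0,0]], dr=[[0.3,0.45,0.4],[0.3,0.45,0.4],[0,0,0]])

```text
clock: 5.48
tcp_pos: [0.5554, -0.2222, 0.127]
tool_rot: [0.661, 0.75, 0.0, -0.001]
force: [-1.7, -0.0, -0.4]
width: -0.003
```

```bash
python3 -c "
from h import *
fix([.556,-.2226,.126])"
```

```text
t 5.47 at [ 0.5554 -0.2222  0.127 ] F [-1.7 -0.  -0.4] slide [-0.0005  0.0006  0.001 ] dr [-0.02 -0.09 -0.04]
```

Request:
jog_arm(slide=[[0,0,0.002],[0,0,0.002],[0,0,0.002],[0,0,0.002]], dr=[[0,0,0],[0,0,0],[0,0,0],[0,0,0]])

```text
clock: 5.98
tcp_pos: [0.5558, -0.2225, 0.1193]
tool_rot: [0.661, 0.75, 0.0, -0.0]
force: [-0.9, 1.0, 2.5]
width: 0.001
```

Request:
jog_arm(slide=[[0,0,0.002],[0,0,0.002]], dr=[[0,0,0],[0,0,0]])

```text
clock: 6.22
tcp_pos: [0.5559, -0.2225, 0.1154]
tool_rot: [0.661, 0.75, 0.001, 0.0]
force: [-0.8, 1.2, 2.7]
width: 0.0
```

Contact is at about 3 N of drag and tracks well. From here I take 1 mm rows and check the force.

Request:
jog_arm(slide=[[0,0,0.001],[0,0,0.001]], dr=[[0,0,0],[0,0,0]])

```text
clock: 6.48
tcp_pos: [0.5558, -0.2225, 0.1133]
tool_rot: [0.661, 0.75, 0.0, 0.0]
force: [-0.7, 0.2, 3.6]
width: 0.001
```

Request:
jog_arm(slide=[[0,0,0.001],[0,0,0.001]], dr=[[0,0,0],[0,0,0]])

```text
clock: 6.72
tcp_pos: [0.5558, -0.2225, 0.1112]
tool_rot: [0.661, 0.75, 0.0, 0.0]
force: [-0.7, 0.2, 3.1]
width: 0.001
```

Request:
jog_arm(slide=[[0,0,0.001],[0,0,0.001]], dr=[[0,0,0],[0,0,0]])

```text
clock: 6.98
tcp_pos: [0.5558, -0.2225, 0.109]
tool_rot: [0.661, 0.75, 0.0, 0.0]
force: [0.1, -0.1, 2.9]
width: 0.004
```

Request:
jog_arm(slide=[[0,0,0.001],[0,0,0.001]], dr=[[0,0,0],[0,0,0]])

```text
clock: 7.22
tcp_pos: [0.5558, -0.2225, 0.1069]
tool_rot: [0.661, 0.75, 0.0, 0.0]
force: [-1.0, 0.4, 3.2]
width: 0.002
```

Request:
jog_arm(slide=[[0,0,0.002],[0,0,0.002],[0,0,0.001]], dr=[[0,0,0],[0,0,0],[0,0,0]])

```text
clock: 7.6
tcp_pos: [0.5558, -0.2224, 0.1015]
tool_rot: [0.661, 0.751, 0.0, -0.0]
force: [0.0, 0.7, 4.0]
width: -0.002
```

Request:
jog_arm(slide=[[0,0,0.001]], dr=[[0,0,0]])

```text
clock: 7.72
tcp_pos: [0.5558, -0.2225, 0.1004]
tool_rot: [0.661, 0.75, 0.0, -0.0]
force: [-0.4, -0.0, 2.5]
width: 0.005
```

Request:
jog_arm(slide=[[0,0,0.0007]], dr=[[0,0,0]])

```text
clock: 7.85
tcp_pos: [0.5557, -0.2224, 0.0996]
tool_rot: [0.661, 0.75, 0.0, -0.0]
force: [-1.4, 0.5, 3.3]
width: -0.001
```

Request:
jog_arm(slide=[[0,0,0.0005]], dr=[[0,0,0]])

```text
clock: 7.98
tcp_pos: [0.5558, -0.2224, 0.0991]
tool_rot: [0.661, 0.75, 0.0, -0.0]
force: [-0.9, 0.4, 1.6]
width: 0.001
```

Request:
jog_arm(slide=[[0,0,0.0005]], dr=[[0,0,0]])

```text
clock: 8.1
tcp_pos: [0.5558, -0.2225, 0.0985]
tool_rot: [0.661, 0.75, 0.0, -0.0]
force: [-0.4, -0.2, 1.4]
width: 0.001
```

Request:
jog_arm(slide=[[0,0,0.0005]], dr=[[0,0,0]])

```text
clock: 8.22
tcp_pos: [0.5558, -0.2225, 0.0981]
tool_rot: [0.661, 0.751, 0.0, 0.0]
force: [0.0, 0.1, 7.1]
width: -0.002
```

Request:
jog_arm(slide=[[0,0,0.0003]], dr=[[0,0,0]])

```text
clock: 8.35
tcp_pos: [0.5559, -0.2226, 0.0981]
tool_rot: [0.661, 0.75, 0.0, 0.0]
force: [-0.9, -0.0, 5.5]
width: 0.002
```

Request:
jog_arm(slide=[[0,0,-0.01],[0,0,-0.015],[0,0,-0.01],[0,0,0]], dr=[[0,0,0],[0,0,0],[0,0,0],[0,0,0]])

```text
clock: 8.85
tcp_pos: [0.5563, -0.2228, 0.1353]
tool_rot: [0.661, 0.75, 0.001, 0.001]
force: [-0.1, -0.1, -0.6]
width: -0.001
```

```bash
python3 -c "
from h import *
fix([.5636,-.2866,.126])"
```

```text
t 8.85 at [ 0.5563 -0.2228  0.1353] F [-0.1 -0.1 -0.6] slide [-0.0642 -0.0008  0.0094] dr [ 0.11  0.02 -0.03]
```

Request:
jog_arm(slide=[[-0.02,0,0],[-0.024,-0.0008,0],[-0.015,0,0.002],[-0.005,0,0.002],[0,0,0]], dr=[[0,0,0],[0,0,0],[0,0,0],[0,0,0],[0,0,0]])

```text
clock: 9.48
tcp_pos: [0.5635, -0.2926, 0.1298]
tool_rot: [0.662, 0.75, 0.0, 0.0]
force: [-0.0, 0.5, 0.8]
width: 0.001
```

```bash
python3 -c "
from h import *
fix([.5636,-.2866,.126])"
```

```text
t 9.47 at [ 0.5635 -0.2926  0.1298] F [-0.   0.5  0.8] slide [0.006  0.0008 0.0038] dr [ 0.06 -0.   -0.15]
```

Request:
jog_arm(slide=[[0.006,0.0008,0.001],[0,0,0.002],[0,0,0.002],[0,0,0.002],[0,0,0.002]], dr=[[0,0,0],[0,0,0],[0,0,0],[0,0,0],[0,0,0]])

```text
clock: 10.1
tcp_pos: [0.5633, -0.2838, 0.1202]
tool_rot: [0.661, 0.751, 0.001, -0.001]
force: [0.1, -0.7, 2.0]
width: -0.001
```

Request:
jog_arm(slide=[[0,0,0.002],[0,0,0.002],[0,0,0.001]], dr=[[0,0,0],[0,0,0],[0,0,0]])

```text
clock: 10.48
tcp_pos: [0.5636, -0.284, 0.1159]
tool_rot: [0.661, 0.751, 0.001, 0.0]
force: [-0.4, -0.0, 3.1]
width: -0.0
```

Request:
jog_arm(slide=[[0,0,0.001],[0,0,0.001]], dr=[[0,0,0],[0,0,0]])

```text
clock: 10.72
tcp_pos: [0.5636, -0.284, 0.1139]
tool_rot: [0.661, 0.751, 0.001, 0.0]
force: [-0.4, 0.9, 3.1]
width: 0.001
```

Contact is 2.6 mm off centre on a 13 mm radius head, which is fine. Continuing.

Request:
jog_arm(slide=[[0,0,0.001],[0,0,0.001]], dr=[[0,0,0],[0,0,0]])

```text
clock: 10.98
tcp_pos: [0.5636, -0.284, 0.1118]
tool_rot: [0.661, 0.75, 0.001, 0.0]
force: [0.1, 0.1, 2.3]
width: 0.002
```

Request:
jog_arm(slide=[[0,0,0.001]], dr=[[0,0,0]])

```text
clock: 11.1
tcp_pos: [0.5636, -0.284, 0.1107]
tool_rot: [0.661, 0.75, 0.001, -0.0]
force: [-1.1, 0.5, 3.4]
width: -0.002
```

Request:
jog_arm(slide=[[0,0,0.001]], dr=[[0,0,0]])

```text
clock: 11.22
tcp_pos: [0.5635, -0.284, 0.1096]
tool_rot: [0.661, 0.75, 0.001, -0.0]
force: [-1.1, 0.2, 2.9]
width: 0.002
```

Request:
jog_arm(slide=[[0,0,0.001]], dr=[[0,0,0]])

```text
clock: 11.35
tcp_pos: [0.5636, -0.284, 0.1085]
tool_rot: [0.661, 0.75, 0.001, -0.0]
force: [-0.1, 0.6, 3.0]
width: 0.002
```

Request:
jog_arm(slide=[[0,0,0.001],[0,0,0.001]], dr=[[0,0,0],[0,0,0]])

```text
clock: 11.6
tcp_pos: [0.5635, -0.2839, 0.1064]
tool_rot: [0.661, 0.751, 0.001, -0.0]
force: [-0.6, 0.0, 2.1]
width: -0.001
```

Request:
jog_arm(slide=[[0,0,0.002],[0,0,0.002],[0,0,0.001]], dr=[[0,0,0],[0,0,0],[0,0,0]])

```text
clock: 11.98
tcp_pos: [0.5635, -0.2839, 0.101]
tool_rot: [0.661, 0.751, 0.001, -0.0]
force: [-0.6, -0.3, 2.6]
width: -0.002
```

Request:
jog_arm(slide=[[0,0,0.001]], dr=[[0,0,0]])

```text
clock: 12.1
tcp_pos: [0.5635, -0.2839, 0.0999]
tool_rot: [0.661, 0.751, 0.001, -0.0]
force: [-1.1, 0.3, 3.7]
width: -0.002
```

Request:
jog_arm(slide=[[0,0,0.001]], dr=[[0,0,0]])

```text
clock: 12.22
tcp_pos: [0.5634, -0.2839, 0.0988]
tool_rot: [0.661, 0.75, 0.001, -0.0]
force: [-0.4, -0.4, 2.4]
width: -0.002
```

Request:
jog_arm(slide=[[0,0,0.0005]], dr=[[0,0,0]])

```text
clock: 12.35
tcp_pos: [0.5634, -0.2839, 0.0982]
tool_rot: [0.661, 0.75, 0.001, -0.0]
force: [-0.8, 0.2, 2.6]
width: -0.002
```

Request:
jog_arm(slide=[[0,0,0.0005]], dr=[[0,0,0]])

```text
clock: 12.48
tcp_pos: [0.5636, -0.284, 0.0981]
tool_rot: [0.661, 0.75, 0.001, 0.0]
force: [-1.8, 1.4, 7.5]
width: -0.002
```

Request:
jog_arm(slide=[[0,0,0.0005]], dr=[[0,0,0]])

```text
clock: 12.6
tcp_pos: [0.5638, -0.2841, 0.0982]
tool_rot: [0.661, 0.751, 0.001, 0.0]
force: [-0.6, 0.8, 5.5]
width: -0.004
```

Request:
jog_arm(slide=[[0,0,-0.01],[0,0,-0.015],[0,0,-0.01],[0,0,0]], dr=[[0,0,0],[0,0,0],[0,0,0],[0,0,0]])

```text
clock: 13.1
tcp_pos: [0.5642, -0.2845, 0.1355]
tool_rot: [0.661, 0.751, 0.001, 0.001]
force: [-0.0, 0.5, 0.5]
width: -0.003
```

```bash
python3 -c "
from h import *
fix([.572,-.3505,.126])"
```

```text
t 13.1 at [ 0.5642 -0.2845  0.1355] F [-0.   0.5  0.5] slide [-0.0664 -0.0006  0.0095] dr [ 0.14  0.04 -0.03]
```

Both are home on hard stops at z ≈ 0.098. The third should be the blocked one.

Request:
jog_arm(slide=[[-0.02,0,0],[-0.02,-0.0006,0],[-0.015,0,0.002],[-0.005,0,0.002],[0,0,0]], dr=[[0,0,0],[0,0,0],[0,0,0],[0,0,0],[0,0,0]])

```text
clock: 13.72
tcp_pos: [0.571, -0.3499, 0.1297]
tool_rot: [0.662, 0.75, 0.0, 0.001]
force: [-0.0, 1.3, 0.3]
width: 0.001
```

```bash
python3 -c "
from h import *
fix([.572,-.3505,.122])"
```

```text
t 13.72 at [ 0.571  -0.3499  0.1297] F [-0.   1.3  0.3] slide [-0.0007  0.0009  0.0077] dr [ 0.08  0.01 -0.14]
```

Request:
jog_arm(slide=[[0,0.0005,0.002],[0,0,0.002],[0,0,0.002],[0,0,0.002],[0,0,0.002],[0,0,0.002]], dr=[[0,0,0],[0,0,0],[0,0,0],[0,0,0],[0,0,0],[0,0,0]])

```text
clock: 14.48
tcp_pos: [0.5714, -0.3476, 0.1169]
tool_rot: [0.661, 0.751, 0.001, -0.0]
force: [0.1, 0.2, 3.7]
width: 0.002
```

Request:
jog_arm(slide=[[0,0,0.001],[0,0,0.001]], dr=[[0,0,0],[0,0,0]])

```text
clock: 14.72
tcp_pos: [0.5717, -0.3479, 0.1156]
tool_rot: [0.661, 0.751, 0.001, 0.0]
force: [-0.7, 0.8, 3.6]
width: -0.001
```

Request:
jog_arm(slide=[[0,0,0.001]], dr=[[0,0,0]])

```text
clock: 14.85
tcp_pos: [0.5718, -0.348, 0.1149]
tool_rot: [0.661, 0.751, 0.001, 0.0]
force: [0.3, 0.2, 2.3]
width: 0.002
```

Request:
jog_arm(slide=[[0,0,0.001]], dr=[[0,0,0]])

```text
clock: 14.98
tcp_pos: [0.5718, -0.348, 0.114]
tool_rot: [0.661, 0.751, 0.001, 0.0]
force: [-0.7, -0.3, 2.8]
width: 0.0
```

Request:
jog_arm(slide=[[0,0,0.0008]], dr=[[0,0,0]])

```text
clock: 15.1
tcp_pos: [0.5718, -0.3479, 0.1132]
tool_rot: [0.661, 0.751, 0.001, 0.0]
force: [-0.4, 0.4, 2.9]
width: -0.001
```

Request:
jog_arm(slide=[[0,0,0.0008]], dr=[[0,0,0]])

```text
clock: 15.22
tcp_pos: [0.5718, -0.3479, 0.1124]
tool_rot: [0.661, 0.751, 0.001, 0.0]
force: [-0.8, 0.3, 3.3]
width: -0.001
```

Request:
jog_arm(slide=[[0,0,0.0008]], dr=[[0,0,0]])

```text
clock: 15.35
tcp_pos: [0.572, -0.3481, 0.1122]
tool_rot: [0.661, 0.751, 0.001, 0.001]
force: [-1.3, -0.1, 7.9]
width: 0.002
```

Request:
jog_arm(slide=[[0,0,0.0008]], dr=[[0,0,0]])

```text
clock: 15.48
tcp_pos: [0.5723, -0.3483, 0.1122]
tool_rot: [0.661, 0.751, 0.001, 0.001]
force: [-0.8, 1.6, 8.3]
width: 0.001
```

It stiffened from 3 N to 8 N at z = 0.112 (about 10 mm in), so I'm stopping here. I'll back off, open the gripper and look again.

Request:
jog_arm(slide=[[0,0,-0.01],[0,0,-0.03],[0,0,-0.05],[0,0,-0.05],[0,0,-0.03],[0,0,0],[0,0,0]], dr=[[0,0,0],[0,0,0],[0,0,0],[0,0,0],[0,0,0],[0,0,0],[0,0,0]])

```text
clock: 16.35
tcp_pos: [0.5712, -0.3479, 0.2848]
tool_rot: [0.661, 0.75, 0.001, -0.001]
force: [-0.4, 0.1, -0.8]
width: 0.0
```

```bash
python3 - <<'E'
from h import *
brief();P=params('wrist');im,d=eyes.snapshot('wrist');cv2.imwrite('pics/w3.png',im[:,:,::-1])
C=cloud(P,d);m=((im.max(2)<55)).astype(np.uint8);m[330:]=0
k,l,st,ce=cv2.connectedComponentsWithStats(m)
for i in range(1,k):
    if st[i,4]>200:
        M=(l==i);z=np.median(C[M][:,2]);cn=max(cv2.findContours(M.astype(np.uint8),0,2)[0],key=cv2.contourArea);c,r=cv2.minEnclosingCircle(cn)
        print(st[i],'ztop',z.round(4),plane(P,c,z).round(4),np.round(c),r)
fix([.572,-.3505,.15])
E
```

```text
16.35 [ 0.5712 -0.3479  0.2848] [[-0.126, 0.992, -0.0], [0.992, 0.126, 0.002], [0.002, 0.0, -1.0]] [-0.38  0.11 -0.84] 0.00025767198946559296
[ 307   11   35   39 1062] ztop 0.0981 [ 0.5568 -0.2234  0.0981] [324.  30.] 19.416587829589844
[308 107  32  35 868] ztop 0.0981 [ 0.5647 -0.2874  0.0981] [324. 124.] 17.183847427368164
[308 195  32  33 818] ztop 0.1119 [ 0.5731 -0.3512  0.1119] [324. 211.] 16.39067840576172
[316 295  11  35 325] ztop 0.3026 [ 0.5693 -0.337   0.3026] [321. 312.] 17.59320831298828
[280 308  22  22 395] ztop 0.2997 [ 0.5596 -0.3422  0.2997] [290. 318.] 14.849342346191406
[341 308  22  22 394] ztop 0.3 [ 0.58   -0.3394  0.3   ] [352. 318.] 14.849342346191406
t 16.4 at [ 0.5713 -0.348   0.2848] F [-0.1  0.6  0.2] slide [-0.0029  0.0004  0.1347] dr [ 0.   -0.12 -0.04]
```

View pics/w3.png

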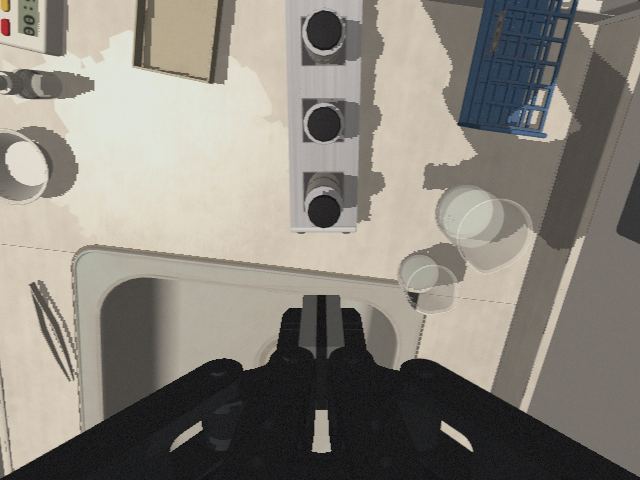

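The heads are at (324,30), (324,124) and (324,211). Their tops read 0.098, 0.098 and 0.112, so two are home and the third is stuck about 10 mm in. Next is the grasp on the third.

Request:
jog_arm(slide=[[-0.0015,0.0007,0.045],[-0.0015,0.0007,0.045],[0,0,0.03],[0,0,0.01],[0,0,0],[0,0,0]], dr=[[0,0,0],[0,0,0],[0,0,0],[0,0,0],[0,0,0],[0,0,0]], gripper=0.4)

```text
clock: 17.15
tcp_pos: [0.5709, -0.3489, 0.1451]
tool_rot: [0.661, 0.75, 0.001, -0.005]
force: [-0.8, 0.1, 0.9]
width: 0.702
```

```bash
python3 - <<'E'
from h import *
brief();fix([.573,-.351,.12])
E
```

```text
17.15 [ 0.5709 -0.3489  0.1451] [[-0.126, 0.992, -0.007], [0.992, 0.126, 0.008], [0.009, -0.006, -1.0]] [-0.79  0.08  0.87] 0.7024862812381699
t 17.15 at [ 0.5709 -0.3489  0.1451] F [-0.8  0.1  0.9] slide [-0.0025  0.0019  0.0251] dr [-0.34 -0.51 -0.05]
```

Request:
jog_arm(slide=[[-0.0015,0.001,0.01],[-0.001,0.001,0.01],[0,0,0.01],[0,0,0.01],[0,0,0.01],[0,0,0.01],[0,0,0]], dr=[[-0.2,-0.25,0],[-0.1,-0.25,0],[0,0,0],[0,0,0],[0,0,0],[0,0,0],[0,0,0]])

```text
clock: 18.02
tcp_pos: [0.5745, -0.3522, 0.0832]
tool_rot: [0.661, 0.75, -0.0, 0.002]
force: [-0.1, 0.1, -0.3]
width: 0.699
```

```bash
python3 - <<'E'
from h import *
fix([.573,-.351,.05])
E
```

```text
t 18.02 at [ 0.5745 -0.3522  0.0832] F [-0.1  0.1 -0.3] slide [ 0.0015 -0.0014  0.0332] dr [ 0.14  0.21 -0.05]
```

Request:
jog_arm(slide=[[0.001,-0.001,0.01],[0,0,0.01],[0,0,0.008],[0,0,0.003],[0,0,0]], dr=[[0.1,0.2,0],[0,0,0],[0,0,0],[0,0,0],[0,0,0]])

```text
clock: 18.65
tcp_pos: [0.5737, -0.3516, 0.0503]
tool_rot: [0.661, 0.75, 0.0, 0.001]
force: [0.5, 1.1, -0.3]
width: 0.699
```

```bash
python3 - <<'E'
from h import *
fix([.573,-.351,.05])
im,d=eyes.snapshot('side');cv2.imwrite('pics/side4.png',cv2.resize(im[100:310,230:450,::-1],None,fx=2.8,fy=2.8))
E
```

```text
t 18.65 at [ 0.5737 -0.3516  0.0503] F [ 0.5  1.1 -0.3] slide [ 0.0006 -0.0006  0.0003] dr [ 0.06  0.03 -0.05]
```

View pics/side4.png

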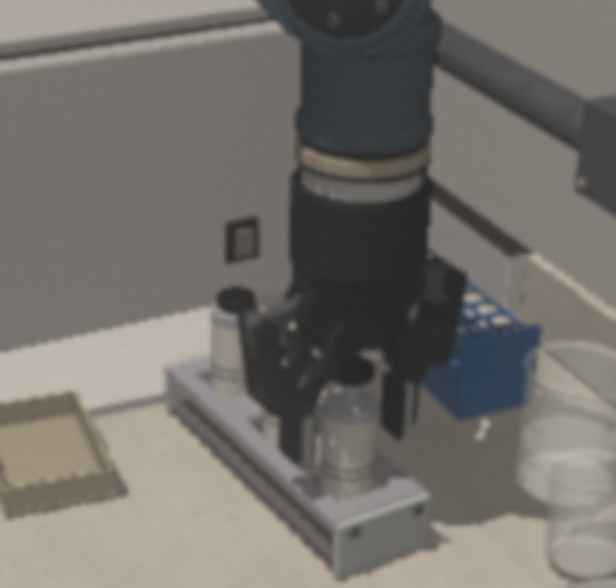

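The fingers straddle the third dispenser with their tips just above the plate, at about (300,450) and (400,430) in the crop, and its neighbours are clear. Closing now.

Request:
jog_arm(slide=[[0,0,0],[0,0,0],[0,0,0],[0,0,0],[0,0,0]], dr=[[0,0,0],[0,0,0],[0,0,0],[0,0,0],[0,0,0]], gripper=-1)

```text
clock: 19.32
tcp_pos: [0.5739, -0.3519, 0.0512]
tool_rot: [0.661, 0.75, 0.0, 0.001]
force: [0.2, 0.2, -0.3]
width: 0.367
```

Request:
jog_arm(slide=[[0,0,-0.005],[0,0,-0.01],[0,0,-0.015],[0,0,0]], dr=[[0,0,0],[0,0,0],[0,0,0],[0,0,0]])

```text
clock: 19.82
tcp_pos: [0.5741, -0.352, 0.0836]
tool_rot: [0.661, 0.75, 0.0, 0.002]
force: [-0.5, 0.1, -1.8]
width: 0.367
```

Request:
jog_arm(slide=[[0,0,-0.02],[0,0,-0.025],[0,0,-0.015],[0,0,0]], dr=[[0,0,0],[0,0,0],[0,0,0],[0,0,0]])

```text
clock: 20.32
tcp_pos: [0.5742, -0.352, 0.1485]
tool_rot: [0.661, 0.75, 0.0, 0.002]
force: [-0.2, -0.1, -2.6]
width: 0.37
```

```bash
python3 - <<'E'
from h import *
brief();fix([.426,-.22,.145])
im,d=eyes.snapshot('side');cv2.imwrite('pics/side5.png',cv2.resize(im[100:310,230:450,::-1],None,fx=2.8,fy=2.8))
E
```

```text
20.32 [ 0.5742 -0.352   0.1485] [[-0.126, 0.992, 0.004], [0.992, 0.126, -0.003], [-0.003, 0.004, -1.0]] [-0.23 -0.14 -2.6 ] 0.3699232486365876
t 20.32 at [ 0.5742 -0.352   0.1485] F [-0.2 -0.1 -2.6] slide [ 0.1497 -0.1303  0.0025] dr [ 0.2   0.19 -0.04]
```

View pics/side5.png

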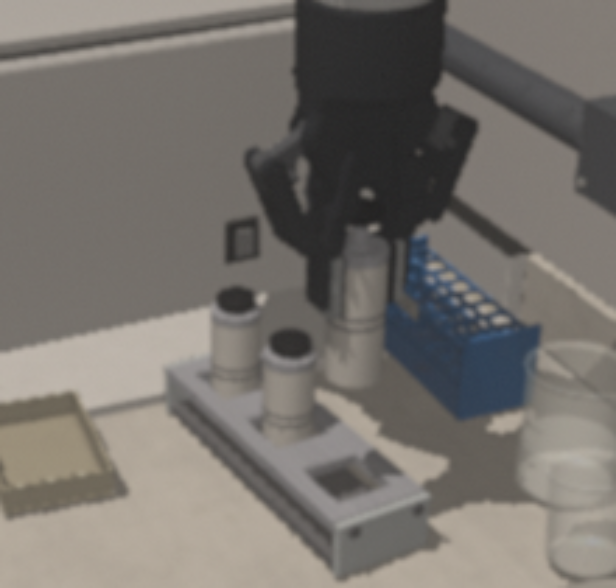

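The dispenser is lifted clear and upright, at about (358,310) in the crop. The other two stand in the stand with their plungers home. I'll go out in −x first, then over to the tray.

Request:
jog_arm(slide=[[0,-0.025,0],[0,-0.035,0],[0.02,-0.035,0],[0.04,-0.025,0],[0.04,-0.01,0],[0.03,0,0],[0.015,0,0],[0,0,0],[0,0,0]], dr=[[0,0,0],[0,0,0],[0,0,0],[0,0,0],[0,0,0],[0,0,0],[0,0,0],[0,0,0],[0,0,0]])

```text
clock: 21.5
tcp_pos: [0.4197, -0.2203, 0.1414]
tool_rot: [0.661, 0.75, 0.0, -0.003]
force: [-0.7, 0.4, -1.3]
width: 0.366
```

```bash
python3 - <<'E'
from h import *
fix([.426,-.22,.10])
im,d=eyes.snapshot('scene');cv2.imwrite('pics/s6.png',cv2.resize(im[130:340,180:400,::-1],None,fx=2.8,fy=2.8))
E
```

```text
t 21.5 at [ 0.4197 -0.2203  0.1414] F [-0.7  0.4 -1.3] slide [-0.0007  0.0064  0.0414] dr [-0.2  -0.23 -0.11]
```

View pics/s6.png

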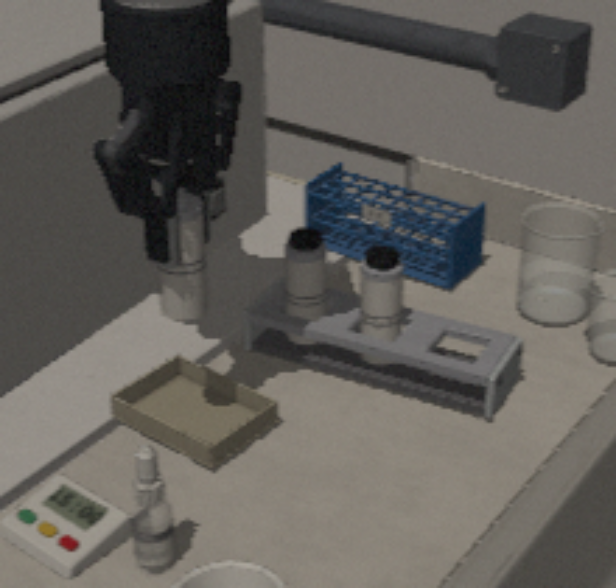

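The dispenser hangs upright over the tray at (183,300), with the tray at (195,410) and the bottle and timer clear. I'll lower it in steps.

Request:
jog_arm(slide=[[0,0.003,0.01],[0,0.003,0.015],[0,0,0.015],[0,0,0.015],[0,0,0.01],[0,0,0]], dr=[[-0.1,-0.1,0],[-0.1,-0.1,0],[0,0,0],[0,0,0],[0,0,0],[0,0,0]])

```text
clock: 22.3
tcp_pos: [0.4289, -0.2246, 0.0718]
tool_rot: [0.663, 0.749, 0.0, 0.002]
force: [0.1, 1.0, -0.9]
width: 0.365
```

```bash
python3 - <<'E'
from h import *
fix([.426,-.22,.048])
E
```

```text
t 22.3 at [ 0.4289 -0.2246  0.0718] F [ 0.1  1.  -0.9] slide [ 0.005  -0.0024  0.0238] dr [ 0.19  0.19 -0.34]
```

Request:
jog_arm(slide=[[0.002,-0.001,0.008],[0.002,-0.001,0.007],[0,0,0.005],[0,0,0.002],[0,0,0]], dr=[[0.1,0.1,0],[0.1,0.1,0],[0,0,0],[0,0,0],[0,0,0]])

```text
clock: 22.92
tcp_pos: [0.4272, -0.2214, 0.0491]
tool_rot: [0.663, 0.749, 0.0, 0.001]
force: [0.2, 0.2, -1.8]
width: 0.367
```

```bash
python3 - <<'E'
from h import *
fix([.426,-.22,.0455])
E
```

```text
t 22.93 at [ 0.4272 -0.2214  0.0491] F [ 0.2  0.2 -1.8] slide [ 0.0016 -0.001   0.0036] dr [ 0.08  0.09 -0.34]
```

Request:
jog_arm(slide=[[0,0,0.0015],[0,0,0.001],[0,0,0]], dr=[[0.05,0.05,0],[0,0,0],[0,0,0]])

```text
clock: 23.3
tcp_pos: [0.4275, -0.2217, 0.0468]
tool_rot: [0.663, 0.749, -0.0, 0.001]
force: [0.7, 0.3, -1.9]
width: 0.368
```

Request:
jog_arm(slide=[[0,0,0.001],[0,0,0]], dr=[[0,0,0],[0,0,0]])

```text
clock: 23.55
tcp_pos: [0.4275, -0.2218, 0.0459]
tool_rot: [0.663, 0.749, -0.0, 0.001]
force: [0.5, -0.1, -2.3]
width: 0.37
```

Request:
jog_arm(slide=[[0,0,0.0008],[0,0,0]], dr=[[0,0,0],[0,0,0]])

```text
clock: 23.8
tcp_pos: [0.4276, -0.2218, 0.0452]
tool_rot: [0.663, 0.749, -0.0, 0.001]
force: [-0.0, 0.6, -1.2]
width: 0.365
```

Request:
jog_arm(slide=[[0,0,0.0008],[0,0,0]], dr=[[0,0,0],[0,0,0]])

```text
clock: 24.05
tcp_pos: [0.4277, -0.2219, 0.0453]
tool_rot: [0.663, 0.749, -0.0, 0.002]
force: [0.1, -0.7, -2.3]
width: 0.367
```

Request:
jog_arm(slide=[[0,0,0.0008],[0,0,0.0004]], dr=[[0,0,0],[0,0,0]])

```text
clock: 24.3
tcp_pos: [0.4277, -0.222, 0.0452]
tool_rot: [0.663, 0.749, -0.0, 0.002]
force: [-0.9, 0.6, 4.4]
width: 0.365
```

```bash
python3 - <<'E'
from h import *
brief()
im,d=eyes.snapshot('scene');cv2.imwrite('pics/s7.png',cv2.resize(im[130:340,180:400,::-1],None,fx=2.8,fy=2.8))
E
```

```text
24.3 [ 0.4277 -0.222   0.0452] [[-0.121, 0.993, 0.003], [0.993, 0.121, -0.003], [-0.003, 0.002, -1.0]] [-0.87  0.63  4.36] 0.3645807765420837
```

View pics/s7.png

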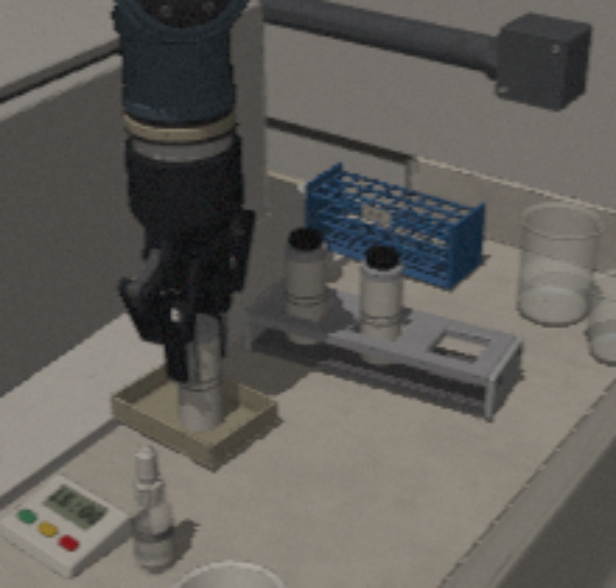

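The dispenser is standing on the tray floor at (203,410), with 4 N of contact. Now I release gently to a partial opening and retreat upward.

Request:
jog_arm(slide=[[0,0,0],[0,0,0],[0,0,0],[0,0,0]], dr=[[0,0,0],[0,0,0],[0,0,0],[0,0,0]], gripper=0.3)

```text
clock: 24.85
tcp_pos: [0.428, -0.2223, 0.0447]
tool_rot: [0.663, 0.749, -0.0, 0.002]
force: [-0.1, -0.3, 0.5]
width: 0.654
```

Request:
jog_arm(slide=[[0,0,-0.01],[0,0,-0.015],[0,0,-0.02],[0,0,-0.03],[0,0,-0.04],[0,0,-0.05],[0,0,-0.05],[0,0,0],[0,0,0]], dr=[[0,0,0],[0,0,0],[0,0,0],[0,0,0],[0,0,0],[0,0,0],[0,0,0],[0,0,0],[0,0,0]])

```text
clock: 25.98
tcp_pos: [0.4264, -0.2208, 0.2703]
tool_rot: [0.663, 0.749, -0.0, 0.003]
force: [-1.1, -0.0, -0.1]
width: 0.656
```

```bash
python3 - <<'E'
from h import *
brief()
P=params('wrist');im,d=eyes.snapshot('wrist');cv2.imwrite('pics/w8.png',im[:,:,::-1]);C=cloud(P,d)
im,_=eyes.snapshot('scene');cv2.imwrite('pics/s8.png',cv2.resize(im[130:340,180:400,::-1],None,fx=2.8,fy=2.8))
zz=C[...,2];im=cv2.imread('pics/w8.png')
m=((im.max(2)<55)&(zz<.14)).astype(np.uint8)
k,l,st,ce=cv2.connectedComponentsWithStats(m)
for i in range(1,k):
    if st[i,4]>300:
        M=l==i;z=np.median(zz[M]);c,r=cv2.minEnclosingCircle(max(cv2.findContours(M.astype(np.uint8),0,2)[0],key=cv2.contourArea));print(np.round(c),round(r,1),z.round(4),plane(P,c,z).round(4))
E
```

```text
25.98 [ 0.4264 -0.2208  0.2703] [[-0.121, 0.993, 0.004], [0.993, 0.121, -0.004], [-0.005, 0.004, -1.0]] [-1.11 -0.02 -0.05] 0.6560068534091391
[72. 29.] 42.8 -0.1666 [ 0.101  -0.0998 -0.1666]
[600.  44.] 30.7 0.0708 [ 0.6179 -0.0806  0.0708]
[321. 209.] 17.1 0.106 [ 0.4264 -0.2217  0.106 ]
[484. 226.] 17.0 0.0977 [ 0.5547 -0.2217  0.0977]
[ 26. 304.] 39.0 -0.8426 [-0.4688 -0.9011 -0.8426]
[476. 300.] 15.6 0.0977 [ 0.563  -0.2859  0.0977]
[ 65. 362.] 41.7 -0.8296 [-0.348  -1.1056 -0.8296]
```

View pics/w8.png

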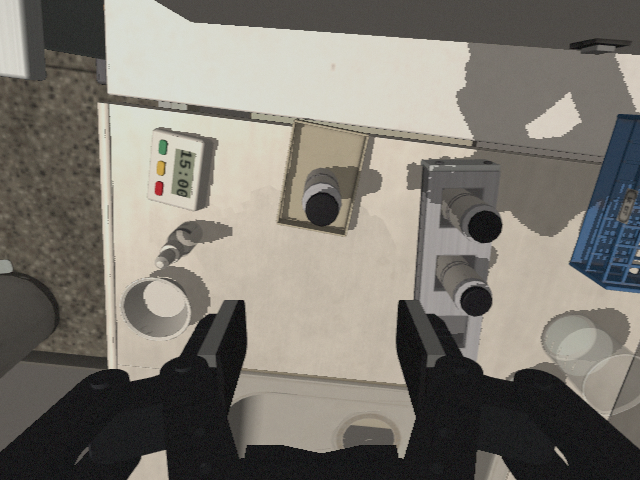

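View pics/s8.png

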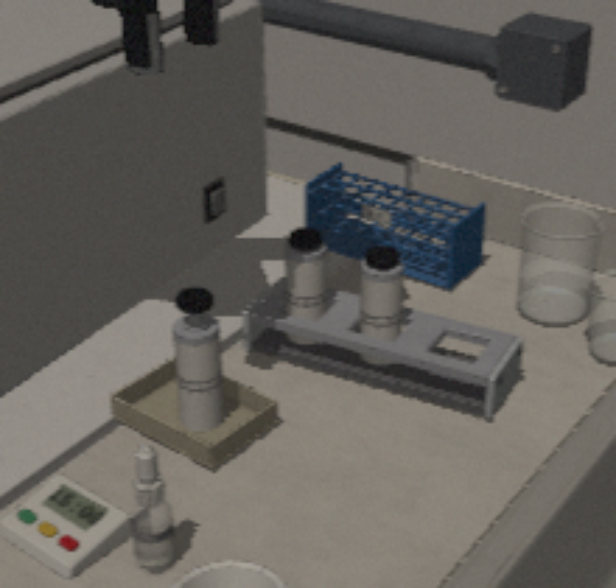

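The rejected dispenser stands upright in the tray, with its head at (321,209) and its top at 0.106, which is 10 mm in. Both good ones read 0.098, which is home. Nothing else has moved and the gripper is clear.

```bash
python3 - <<'E'
from workcell import ticket
print(ticket.sign_off())
E
```

```text
the job is handed in; nothing more can be done
None
```

All three dispensers are stroke-tested, and the blocked one stands upright in the reject tray. I handed the job in at about 26 s. No verdict was reported.

- **Good dispensers:** I pushed the two on the left as the robot sees them (nearest the box) down to their hard stops. The drag was about 3 N and the highest reading was 7.5 N. Both heads measured 0.098 m high at the end, which is fully home, and both are still standing in the stand.
- **Blocked dispenser:** the third, at the right-hand end, stiffened from about 3 N to 8 N at roughly 10 mm in, and I stopped there. Its head now measures 0.106 m high, so the plunger is still about 10 mm in. It stands about 5 mm from the tray's centre.
- **Other checks:** the pictures show nothing tipped and the bystanders where they were, though I judged that by eye. The gripper is clear of everything.

No final check failed or disagreed. I read the force only at the end of each short move, so a brief peak in between could have gone unseen. While moving sideways and down the arm drifted several millimetres and tilted about 1°. I corrected that except for an offset of about 2.5 mm on two of the heads.

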